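# Pottery studio: change over the flask in the foot grinder and hold it down

## Task

Lift the finished clay flask out of the sprung ring of the foot grinder and stand it upright, centred, in the empty place in the row of flasks on the kiln shelf, and let go of it. Then seat the flask that stands alone on the table foot-down and upright in the ring, press it down until the ring is fully down against its springs, and finish while still holding it pressed down. Leave the other flasks, jars and cup as they stand.

Things in the scene. Friction and masses are not known exactly. Their poses are not given: they have to be found in the camera images.
- done_flask_center (a point): Round clay flask, 100 mm high, 0.15 to 0.3 kg: foot 38 mm across, belly 64 mm across 30 mm above the foot, straight neck 24 mm across from 60 to 92 mm above the foot, lip 29 mm across on top. Point on its axis, 50 mm above the foot; z up the axis; yaw means nothing. The finished one, at the start sitting loose in the ring of the grinder.
- next_flask_center (a point): Round clay flask, 100 mm high, 0.15 to 0.3 kg: foot 38 mm across, belly 64 mm across 30 mm above the foot, straight neck 24 mm across from 60 to 92 mm above the foot, lip 29 mm across on top. Point on its axis, 50 mm above the foot; z up the axis; yaw means nothing. The next one: at the start it stands alone on the table, on the robot's right.
- row_flask_a_center (a point): Round clay flask, 100 mm high, 0.15 to 0.3 kg: foot 38 mm across, belly 64 mm across 30 mm above the foot, straight neck 24 mm across from 60 to 92 mm above the foot, lip 29 mm across on top. Point on its axis, 50 mm above the foot; z up the axis; yaw means nothing. One of the three finished flasks standing in the row on the kiln shelf; not to be moved.
- row_flask_b_center (a point): Round clay flask, 100 mm high, 0.15 to 0.3 kg: foot 38 mm across, belly 64 mm across 30 mm above the foot, straight neck 24 mm across from 60 to 92 mm above the foot, lip 29 mm across on top. Point on its axis, 50 mm above the foot; z up the axis; yaw means nothing. One of the three finished flasks standing in the row on the kiln shelf; not to be moved.
- row_flask_c_center (a point): Round clay flask, 100 mm high, 0.15 to 0.3 kg: foot 38 mm across, belly 64 mm across 30 mm above the foot, straight neck 24 mm across from 60 to 92 mm above the foot, lip 29 mm across on top. Point on its axis, 50 mm above the foot; z up the axis; yaw means nothing. One of the three finished flasks standing in the row on the kiln shelf; not to be moved.
- kiln_shelf: cream kiln shelf, a slab 120 mm (its x) by 370 mm (its y) on short props; flat top face 45 mm above the table. Origin on the table under its centre, z up. Four places in a row along its y, 85 mm apart: three have flasks, one is empty.
- empty_place_mark (a point): the empty place in the row: centre of a faint flat round foot mark, 44 mm in diameter, on the shelf's top face; can be any of the four places, also between two flasks (belly to belly leaves about 21 mm each side there). z up; y along the row.
- ring_top (a point): centre of the top face of the grinder's aluminium ring, 56 mm above the table when up: hole 48 mm across, 74 mm across outside, 12 mm thick. A flask's foot passes the hole with 5 mm to spare all round and the flask rests on the underside of its belly, foot about 14 mm below the ring's top face. z up; moves with the ring.
- cradle_ring (a joint): downward travel of the ring in m: 0 up, 0.016 fully down at its stop. Springs push it up: about 5 N to start it moving (a flask's own weight does not), about 13 N at the stop (the flask's weight helps by about 2 N); it springs back up when the push ends.
- jar_a_center (a point): small lidded clay jar, 60 mm in diameter, 43 mm high, standing on the table; point at its centre. Leave it alone.
- jar_b_center (a point): small lidded clay jar, 60 mm in diameter, 43 mm high, standing on the table; point at its centre. Leave it alone.
- jar_c_center (a point): small lidded clay jar, 60 mm in diameter, 43 mm high, standing on the table; point at its centre. Leave it alone.
- glaze_cup_center (a point): white open cup, 72 mm in diameter, 70 mm high, standing on the table; point on its axis 35 mm up. Leave it alone.
- grinder: the foot grinder: grey base plate 125 mm square, 12 mm thick, with four posts (8 mm thick, 53 mm from the middle, tops 62 mm above the table) on which the ring slides straight down. Origin on the table under its centre, on the ring's axis; z up.
Mind the look-alikes: they are no part of the job. What is shaped like the part that bears next_flask_center but orange is not meant. What is shaped like the grinder but purple is not meant.

How it is judged:
By the outcome, as a careful person would: the job done as asked, in the order asked, and still so for the second after the job is handed in, while the arm keeps its last pose, push and grip.
It also fails if it takes over 56 s, if anything falls off the work surface, if the arm or the gripper's body presses on something with over 40 N, if the wrist force passes 120 N, or if a joint passes its speed limit or range.

## Robot

A 7-joint arm with a two-finger parallel gripper is mounted at the origin on the work surface. World frame = base frame: x ahead of the robot, y to its left, z up, the work surface at z = 0. Lengths are in mm, angles in rad, forces in N, time in s.
With the tool pointing down it reaches from about 400 to 875 mm from the base axis. Payload 4.4 kg.
Tool frame: the origin (TCP) lies between the finger pads; the fingertips stand 19 mm ahead of it and the grasp point (between the pads) is the TCP; z points along the fingers, y is the line along which they close (so a half turn about z gives the same grasp; the last joint's range is limited). The gripper opens to 85 mm and grips with 20 to 120 N. Pads are 22 mm wide; open, the fingers measure 114 mm over their backs; the gripper's body (76 mm by 85 mm) begins 54 mm behind the grasp point. The pads swing forward as they close: fully open they stand 13 mm farther back than shut.
Start: joints at [-1.203, 0.628, 0.038, 1.517, -0.027, 0.996, -0.02], TCP at [273.189, 589.818, 250.313] pointing down, gripper open.
Joint ranges: [-3.06, 3.06], [-0.37, 2.12], [-1.25, 1.32], [0.18, 2.47], [-1.1, 4.24], [0.23, 1.98], [-2.94, 2.94]. Speed limits (rad/s): [2.57, 2.57, 3.14, 3.14, 3.14, 3.14, 3.14].

## Interface

Orientations are given as [roll, pitch, yaw] about the fixed x, y, z axes, in that order (R = Rz(yaw) Ry(pitch) Rx(roll)).
In Python, from station import * gives the robot as it stands.
- The arm moves only by the shell command python3 -m inch 'ROWS' [FORCE]. ROWS is JSON, a list of rows, each a list of 3 entries, a list of its own where there are three numbers: the opening in per cent of the stroke, from 0 (shut) to 100 (fully open), then the shift along the world's x, y, z in m, then the turn about the world's z in rad. In form: [[gripper, [dx, dy, dz], yaw], ...]. A call has 1 to 10 rows; each row is the pose to reach, as a shift and turn from the pose commanded when the call began; what a row does not reach only later rows make up. A row lasts 1/10 s, in which the tool goes at most 50 mm and 8.59 degrees, less where a joint would pass 70% of its speed; a pose out of reach is approached as far as the arm can. A call with a gripper value outside its range is refused whole. The fingers move at their own pace and stop on an object; FORCE is the grip in N (left out, the last holds). Time passes only in rows, so rows that repeat a pose let the fingers close. It gives the time, the measured TCP pose, the force, the opening and the grip force at its end, in the units of the state.
- get_obs(): the state, without advancing time (a new reading comes with each control period).
- grab_frame(name): name is "scene" or "top" or "wrist"; returns a dict with "frame" (480x640x3 uint8, red, green, blue), "intrinsics" (3x3 intrinsics, pixels), "extrinsics" (4x4, takes a point from world to camera coordinates); the wrist camera has in their place "hand_eye" (4x4, takes a point from camera to tool coordinates, whose origin is the TCP and whose axes are the flange's). Camera axes: x right, y down, z forward; pixel columns grow to the right and rows downward; lengths in mm; the calibration is good to about 2 mm. A picture is of the moment at which its call begins: read the wrist's pose just before it. There is no depth.
- close_job(): hands the job in; it is judged then, once.
Trained networks look in a picture, given as the dict that the camera call returned (one of the last four; its "shot" number tells which), for a name from the list of things; names that differ only in an ending like _2 or _b are one class to them, and where a whole thing is asked for, a point or a joint stands for the part that bears it (a point fixed in the world has none). Each returns a list of dicts, best first, with "confidence" (0 to 1); they miss things now and then, are a little off and sometimes report something else, mostly with a low value. They report only what shows in the picture. A call takes as long as a camera call. They do not tell look-alikes from the thing itself.
- trace(thing, picture): "pixels" (480x640 bool, what is visible of it) and "rect" ([left, top, right, bottom] in pixels, round what is visible of it).
- place_of(thing, picture): "xy" ([column, row] in pixels: a listed point, or the origin of a listed thing).
The state is a dict: "time_s": time; "q": joint angles; "joint_velocities": joint speeds; "joint_torque": joint torques, N m; "ee_pos": TCP position; "eef_rot": TCP orientation; "ft_force": force on the tool from outside, world axes, zero at the start; "wrist_torque": the same for the moment, N m; "finger_gap": opening from 0.0 (shut) to 1.0 (fully open); "gripper_force": force on a finger pad.
Only numpy, scipy, OpenCV 4.12 (cv2) and the standard library are available. Lean on these libraries where they do the work, as an engineer would, in place of code of your own. Each camera call takes 0.05 s, during which the arm holds its last target. There are 200 camera calls.

## Working session

There is one attempt and no reset: what is moved stays moved. The work goes in short steps, Python scripts to look and compute and a shell command to move; the robot and the scene stay as the last step left them, time stands still between calls to the robot, and variables do not carry over. Pictures are saved under pics/ and viewed, at most 10 in all, crops included, and the job is handed in when it is done.

```bash
mkdir -p pics; cat > h.py <<'E'
from station import *
import numpy as np, cv2
from scipy.spatial.transform import Rotation as R
def ray(p,xy,obs=None):
    K=np.array(p["intrinsics"]); d=np.linalg.inv(K)@[xy[0],xy[1],1]
    if "extrinsics" in p:
        T=np.linalg.inv(np.array(p["extrinsics"]))
    else:
        W=np.eye(4); W[:3,:3]=R.from_euler('xyz',obs["eef_rot"]).as_matrix(); W[:3,3]=obs["ee_pos"]
        T=W@np.array(p["hand_eye"])
    return T[:3,3],T[:3,:3]@d
def at_z(p,xy,z,obs=None):
    o,d=ray(p,xy,obs); return (o+d*(z-o[2])/d[2]).round(1)
def save(p,n): cv2.imwrite("pics/"+n,p["frame"][:,:,::-1])
E
python3 - <<'E'
from h import *
print(get_obs())
for n in("scene","top"):
    p=grab_frame(n); save(p,n+".png")
    print(n,np.linalg.inv(p["extrinsics"])[:3,3])
    for t,z in(("next_flask_center",50),("empty_place_mark",45),("ring_top",56),("kiln_shelf",0),("grinder",0),("jar_a_center",21),("glaze_cup_center",35)):
        for r in place_of(t,p): print(t,np.round(r["xy"],1),round(r["confidence"],2),at_z(p,r["xy"],z))
E
```

```text
{'time_s': 0.0, 'q': array([-1.20282422,  0.62936769,  0.03846955,  1.51839792, -0.02699393,
        0.99630229, -0.01997664]), 'joint_velocities': array([-0.00090808,  0.00059398,  0.00041982,  0.00133598, -0.00113191,
       -0.00236923, -0.00101677]), 'joint_torque': array([-3.06420116e-04, -5.63412058e+01,  1.22580808e+00, -1.93452877e+01,
        1.09119981e-02,  1.03437810e-02, -3.10578025e-05]), 'ee_pos': array([272.92725994, 589.25417054, 249.36603078]), 'eef_rot': array([-3.13963681e+00,  4.89447753e-05,  2.70782425e+00]), 'ft_force': array([ 0.62724158, -0.01798542, -0.41336502]), 'wrist_torque': array([-0.03437985, -0.03568638,  0.03053683]), 'gripper_force': 0.0, 'finger_gap': 1.0014013934748847}
scene [1489.96268826  223.36392205  812.03027081]
next_flask_center [202.1 225.7] 0.83 [ 563.3 -380.1   50. ]
next_flask_center [165.  221.2] 0.74 [ 571.  -485.6   50. ]
next_flask_center [205.4 199.7] 0.63 [ 446.4 -429.7   50. ]
empty_place_mark [378.4 257.1] 0.45 [561.6  89.7  45. ]
ring_top [276.2 216.4] 0.84 [ 479.4 -203.2   56. ]
ring_top [286.3 179.2] 0.56 [ 288.3 -242.    
[... 308 characters left out ...]
   35. ]
top [ 362.63722952  -72.70718594 1273.58146716]
next_flask_center [476.4 280.8] 0.82 [ 445.8 -419.    50. ]
next_flask_center [508.4 228.1] 0.68 [ 554.8 -489.1   50. ]
empty_place_mark [227.5 229.1] 0.84 [552.1  90.3  45. ]
empty_place_mark [ 92.9 214.2] 0.65 [582.5 367.2  45. ]
ring_top [390.  355.8] 0.76 [ 295.6 -239.3   56. ]
ring_top [357.4 167.8] 0.44 [ 679.6 -177.6   56. ]
kiln_shelf [169.4 227.2] 0.7 [562.9 219.9   0. ]
kiln_shelf [136.3 217.4] 0.17 [583.9 290.9   0. ]
grinder [385.3 354.2] 0.78 [ 295.8 -237.2    0. ]
grinder [365.6 257.1] 0.62 [ 499.5 -198.2    0. ]
jar_a_center [250.2 305.3] 0.56 [396.7  43.7  21. ]
glaze_cup_center [356.9 168.9] 0.79 [ 682.7 -178.3   35. ]
```

View pics/scene.png

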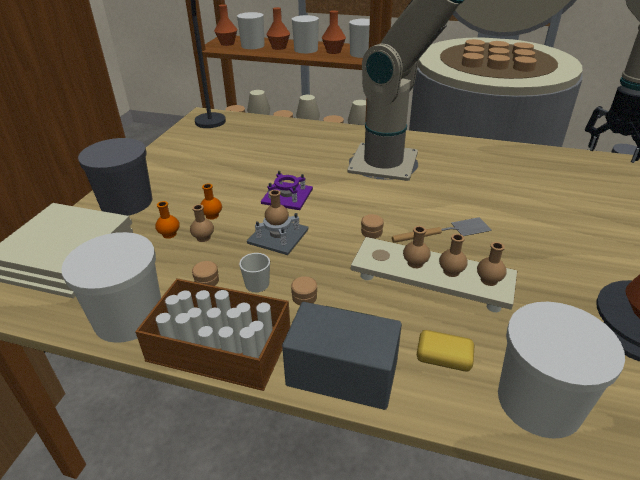

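View pics/top.png

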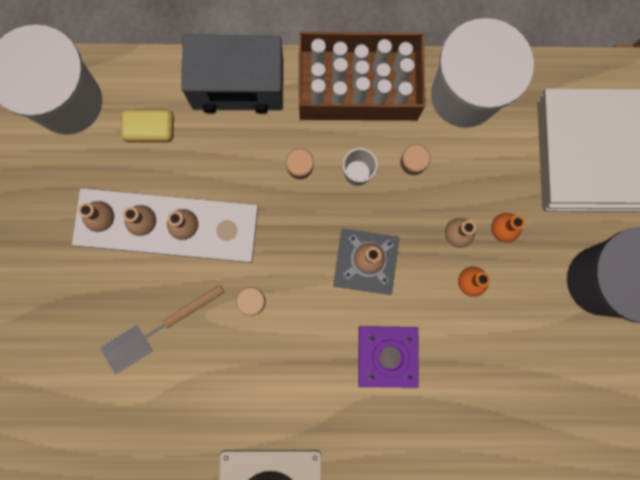

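The scene shows the clay-brown lone flask at scene (202,226) / top (460,233). It could be confused with the orange flasks at scene (165,221), (210,203) / top (507,227), (473,281). The grey grinder holding the done flask is at top (367,262), and the purple look-alike is at (388,357). The empty mark is at top (227,230) / scene (380,256), at the right end of the row. I choose the brown flask and the grey grinder, and check them in a crop.

```bash
python3 - <<'E'
import cv2
i=cv2.imread("pics/top.png")[190:400,320:540]
cv2.imwrite("pics/crop.png",cv2.resize(i,None,fx=2.8,fy=2.8,interpolation=cv2.INTER_CUBIC)[:600])
E
python3 -m inch '[[100,[0.03,-0.04,0.01],-0.15],[100,[0.06,-0.08,0.02],-0.3],[100,[0.09,-0.12,0.03],-0.45],[100,[0.12,-0.16,0.04],-0.6],[100,[0.15,-0.2,0.05],-0.75],[100,[0.18,-0.24,0.05],-0.9],[100,[0.2,-0.28,0.05],-1.05],[100,[0.21,-0.32,0.05],-1.15],[100,[0.22,-0.36,0.05],-1.23],[100,[0.23,-0.4,0.05],-1.23]]' 30
```

```text
time_s: 1.8
ee_pos: [503.5, 188.3, 300.5]
eef_rot: [3.141, -0.0, 1.476]
ft_force: [0.8, 0.8, 0.0]
finger_gap: 0.998
gripper_force: 0.0
```

View pics/crop.png

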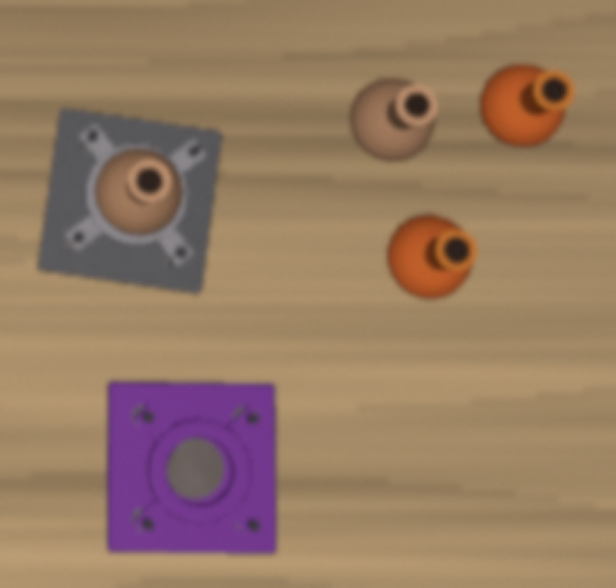

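The crop confirms it: the brown flask (crop 392,118; lip 417,105) is distinct from the orange pair, and the brown done flask sits in the grey grinder (138,192). Next I take a wrist look at the shelf.

```bash
python3 - <<'E'
from h import *
o=get_obs(); p=grab_frame("wrist"); save(p,"w1.png"); print(np.array(p["hand_eye"]).round(2))
for t,z in(("empty_place_mark",45),("row_flask_a_center",95)):
    for r in place_of(t,p): print(t,np.round(r["xy"],1),round(r["confidence"],2),at_z(p,r["xy"],z,o))
t=grab_frame("top"); s=grab_frame("scene")
for n,q in(("top",t),("scene",s)):
    for th,z in(("row_flask_a_center",95),("done_flask_center",92)):
        for r in place_of(th,q): print(n,th,np.round(r["xy"],1),round(r["confidence"],2),at_z(q,r["xy"],z))
E
```

```text
[[  -0.     -0.96   -0.28   71.81]
 [   1.      0.     -0.     -0.56]
 [   0.     -0.28    0.96 -123.07]
 [   0.      0.      0.      1.  ]]
empty_place_mark [376.7 216.7] 0.72 [561.9 163.9  45. ]
empty_place_mark [368.7 283.1] 0.62 [549.6  91.   45. ]
top done_flask_center [370.4 257.3] 0.69 [ 489.2 -198.6   92. ]
top done_flask_center [224.4 230.1] 0.35 [542.9  90.1  92. ]
scene row_flask_a_center [489.7 266.3] 0.84 [588.3 339.8  95. ]
scene row_flask_a_center [372.8 226. ] 0.55 [507.7  62.5  95. ]
scene done_flask_center [275.6 204.4] 0.59 [ 475.9 -203.7   92. ]
```

View pics/w1.png

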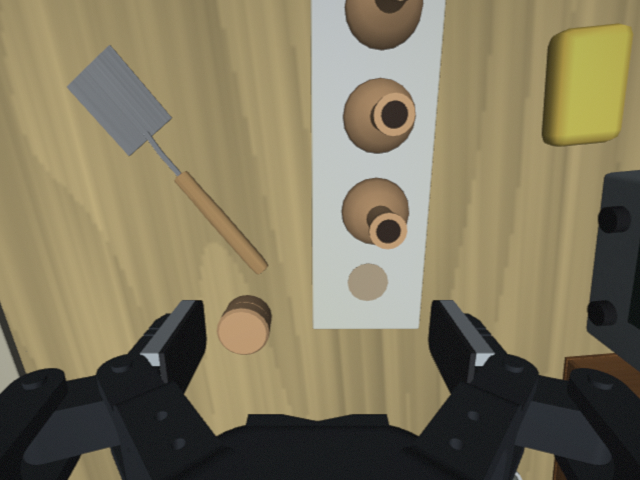

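The wrist view shows the foot mark at (368,282), the nearest row flask's lip at (388,231), and the next lip at (394,115). The network's second report (368.7,283.1) matches the mark. I check this against the lips and move towards the grinder.

```bash
python3 - <<'E'
from h import *
o=get_obs()
K=grab_frame("wrist")
for xy,z in(((388,231),145),((394,115),145),((368,282),45)): print(xy,at_z(K,xy,z,o))
E
python3 -m inch '[[100,[0,-0.04,0],0],[100,[0,-0.08,0],0],[100,[0,-0.12,0],0],[100,[0,-0.16,0],0],[100,[-0.01,-0.2,0],0],[100,[-0.01,-0.24,0],0],[100,[-0.02,-0.28,0],0],[100,[-0.02,-0.32,-0.02],0],[100,[-0.02,-0.36,-0.05],0],[100,[-0.02,-0.36,-0.05],0]]'
python3 - <<'E'
from h import *
o=get_obs(); print(o["ee_pos"]); p=grab_frame("wrist"); save(p,"w2.png")
for t,z in(("ring_top",56),("done_flask_center",92),("grinder",0)):
    for r in place_of(t,p): print(t,np.round(r["xy"],1),round(r["confidence"],2),at_z(p,r["xy"],z,o))
E
```

```text
(388, 231) [555.3 180.6 145. ]
(394, 115) [562.7 264.5 145. ]
(368, 282) [548.4  95.8  45. ]
time_s: 3.3
ee_pos: [480.5, -175.6, 247.8]
eef_rot: [-3.137, 0.003, 1.47]
ft_force: [-1.2, 0.7, 0.2]
finger_gap: 0.997
gripper_force: 0.0
[ 480.4725537  -175.56014988  247.75299556]
ring_top [120.1 304.2] 0.87 [ 290.1 -243.6   56. ]
done_flask_center [329.  249.8] 0.96 [ 486. -198.   92.]
done_flask_center [403.6 410.3] 0.62 [ 538.  -354.2   92. ]
grinder [145.8 279.5] 0.72 [ 289.3 -242.9    0. ]
```

View pics/w2.png

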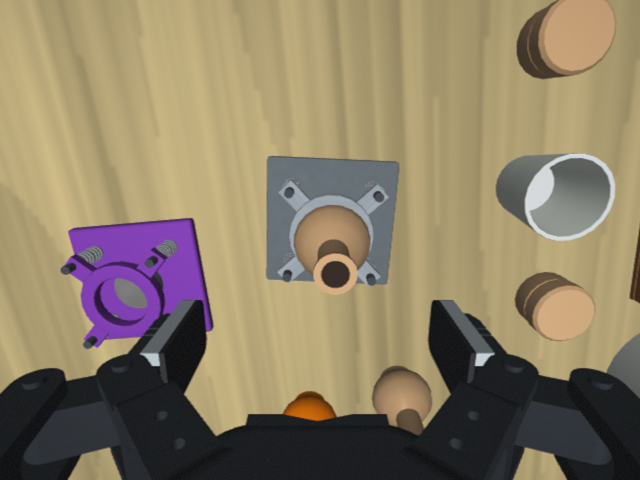

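The view shows the done flask in the grey grinder, with its lip at (335,273) and the grinder's body centred near (332,220). The purple grinder is at left (140,290). I compute the axis from the lip.

```bash
python3 - <<'E'
from h import *
o=get_obs(); print(o["ee_pos"],o["eef_rot"],o["joint_velocities"].round(3))
p=grab_frame("wrist")
o2=dict(o,ee_pos=np.array([480.47,-175.56,247.75]),eef_rot=[-3.137,.003,1.47])
print("w2 lip",at_z(p,(335,273),142,o2))
for r in place_of("done_flask_center",p): print(np.round(r["xy"],1),at_z(p,r["xy"],92,o))
g=cv2.cvtColor(p["frame"],cv2.COLOR_RGB2GRAY)[235:310,290:380]
n,l,s,c=cv2.connectedComponentsWithStats((g<60).astype(np.uint8))
for k in range(1,n):
    if s[k,4]>150: xy=c[k]+[290,235]; print("hole",s[k],xy,at_z(p,xy,142,o))
E
```

```text
[ 483.87457222 -168.68509404  250.56164102] [ 3.14119033e+00 -8.48625528e-04  1.48003603e+00] [-0.017 -0.013 -0.001 -0.003  0.003 -0.003  0.005]
w2 lip [ 488.8 -197.2  142. ]
hole [ 27  36  26  25 513] [329.34892788 283.10721248] [ 488.7 -197.9  142. ]
```

```bash
python3 -m inch '[[100,[0.006,-0.028,0],0],[100,[0.006,-0.028,-0.03],0],[100,[0.006,-0.028,-0.06],0],[100,[0.006,-0.028,-0.09],0],[100,[0.006,-0.028,-0.115],0],[100,[0.006,-0.028,-0.128],0],[100,[0.006,-0.028,-0.128],0],[100,[0.006,-0.028,-0.128],0],[100,[0.006,-0.028,-0.128],0],[60,[0.006,-0.028,-0.128],0]]' 40
python3 -m inch '[[20,[0,0,0],0],[0,[0,0,0],0],[0,[0,0,0],0],[0,[0,0,0],0],[0,[0,0,0],0],[0,[0,0,0],0],[0,[0,0,0],0],[0,[0,0,0],0]]' 40
```

```text
time_s: 4.6
ee_pos: [490.0, -198.4, 123.5]
eef_rot: [3.139, 0.0, 1.478]
ft_force: [1.1, -0.1, 0.2]
finger_gap: 0.86
gripper_force: 0.0
time_s: 5.4
ee_pos: [489.3, -198.2, 122.4]
eef_rot: [3.141, 0.0, 1.478]
ft_force: [0.2, 0.1, 2.5]
finger_gap: 0.312
gripper_force: 39.1
```

```bash
python3 -m inch '[[0,[0,0,0.015],0],[0,[0,0,0.035],0],[0,[0,0,0.06],0],[0,[0,0,0.09],0],[0,[0,0,0.11],0],[0,[0.01,0.03,0.12],0],[0,[0.02,0.06,0.12],0],[0,[0.03,0.1,0.12],0],[0,[0.03,0.14,0.12],0],[0,[0.04,0.18,0.12],0]]'
python3 -m inch '[[0,[0.01,0.03,0],0],[0,[0.02,0.06,0],0],[0,[0.02,0.085,0],0],[0,[0.021,0.1,0],0],[0,[0.021,0.11,0],0],[0,[0.021,0.11,0],0],[0,[0.021,0.11,0],0],[0,[0.021,0.11,0],0],[0,[0.021,0.11,0],0],[0,[0.021,0.11,0],0]]'
python3 - <<'E'
from h import *
o=get_obs(); print(o["ee_pos"],o["eef_rot"],o["ft_force"]); p=grab_frame("wrist"); save(p,"w3.png")
for t,z in(("empty_place_mark",45),("row_flask_a_center",95)):
    for r in place_of(t,p): print(t,np.round(r["xy"],1),round(r["confidence"],2),at_z(p,r["xy"],z,o))
q=grab_frame("top")
for r in place_of("empty_place_mark",q): print(r["xy"],r["confidence"],at_z(q,r["xy"],45))
E
```

```text
time_s: 6.4
ee_pos: [527.3, -16.7, 241.4]
eef_rot: [-3.138, 0.0, 1.477]
ft_force: [1.7, -0.6, -1.9]
finger_gap: 0.311
gripper_force: 39.8
time_s: 7.4
ee_pos: [550.3, 91.0, 242.4]
eef_rot: [3.141, 0.0, 1.476]
ft_force: [0.1, 0.3, -3.0]
finger_gap: 0.315
gripper_force: 39.9
[550.25209152  90.966646   242.4389969 ] [3.14141245e+00 9.78938825e-05 1.47643584e+00] [ 0.14025049  0.32132196 -2.96812457]
empty_place_mark [316.6 210.9] 0.66 [549.2  91.3  45. ]
row_flask_a_center [175.3 268.5] 0.37 [438.6  67.8  95. ]
[225.2, 228.7] 0.68 [553.  95.  45.]
[365.4, 261.1] 0.45 [ 486.4 -193.2   45. ]
[94.4, 215.1] 0.4 [580.7 364.   45. ]
[417.0, 157.2] 0.3 [ 705.7 -304.    45. ]
```

View pics/w3.png

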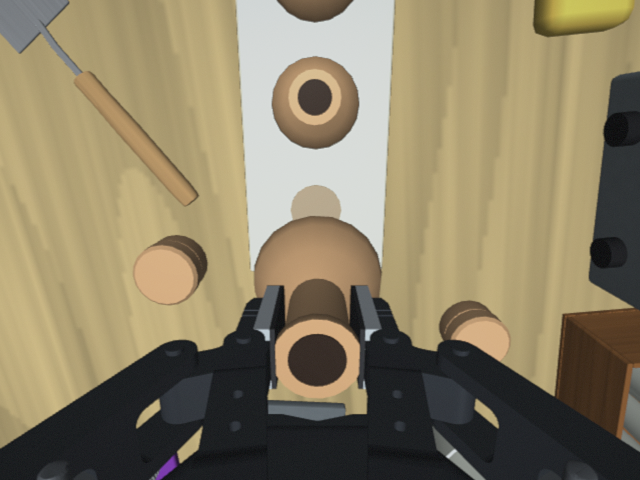

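The held flask is upright. The mark is partly hidden behind it at (316,~209), and the neighbour's lip is at (315,97). I do one numeric cross-check of the y coordinate.

```bash
python3 - <<'E'
from h import *
o=get_obs(); p=grab_frame("wrist"); print(o["ee_pos"])
a=at_z(p,(315,97),145,o); print("lip",a,"->",a-np.array([7.5,84.7,0]))
for xy in((316,184.5),(291,209),(341,209)): print(at_z(p,xy,45,o))
E
```

```text
[550.17926515  91.73629977 242.31768264]
lip [556.4 177.8 145. ] -> [548.9  93.1 145. ]
[550.7 114.9  45. ]
[527.2  95.9  45. ]
[570.2  91.8  45. ]
```

```bash
python3 -m inch '[[0,[-0.001,0.0015,-0.03],0],[0,[-0.001,0.0015,-0.06],0],[0,[-0.001,0.0015,-0.085],0],[0,[-0.001,0.0015,-0.1],0],[0,[-0.001,0.0015,-0.108],0],[0,[-0.001,0.0015,-0.112],0],[0,[-0.001,0.0015,-0.114],0],[0,[-0.001,0.0015,-0.114],0],[0,[-0.001,0.0015,-0.114],0],[0,[-0.001,0.0015,-0.114],0]]'
python3 -m inch '[[0,[0,0,-0.001],0],[0,[0,0,-0.002],0],[0,[0,0,-0.003],0],[0,[0,0,-0.003],0],[0,[0,0,-0.003],0],[0,[0,0,-0.003],0]]'
```

```text
time_s: 8.7
ee_pos: [549.6, 93.4, 129.0]
eef_rot: [3.14, -0.0, 1.478]
ft_force: [0.1, 0.5, -2.9]
finger_gap: 0.313
gripper_force: 39.9
time_s: 9.3
ee_pos: [549.8, 92.7, 126.5]
eef_rot: [3.14, -0.0, 1.477]
ft_force: [-1.5, -1.1, 7.3]
finger_gap: 0.315
gripper_force: 40.1
```

Foot contact is made, so I release and rise.

```bash
python3 -m inch '[[0,[0,0,0.001],0],[0,[0,0,0.001],0],[40,[0,0,0.001],0],[50,[0,0,0.001],0],[65,[0,0,0.001],0],[65,[0,0,0.001],0],[65,[0,0,0.001],0],[65,[0,0,0.01],0],[65,[0,0,0.03],0],[65,[0,0,0.06],0]]'
python3 -m inch '[[65,[0,0,0.04],0],[80,[0,-0.03,0.08],0],[100,[0,-0.07,0.1],0],[100,[0,-0.11,0.1],0],[100,[0,-0.15,0.1],0],[100,[0,-0.19,0.1],0],[100,[0,-0.23,0.1],0],[100,[0,-0.27,0.1],0],[100,[0,-0.31,0.1],0],[100,[0,-0.35,0.1],0]]'
python3 -m inch '[[100,[0,-0.04,-0.01],0],[100,[0,-0.08,-0.03],0],[100,[0,-0.08,-0.04],0],[100,[0,-0.08,-0.04],0],[100,[0,-0.08,-0.04],0],[100,[0,-0.08,-0.04],0],[100,[0,-0.08,-0.04],0],[100,[0,-0.08,-0.04],0]]'
python3 - <<'E'
from h import *
o=get_obs(); print(o["ee_pos"]); p=grab_frame("wrist"); save(p,"w4.png")
for r in place_of("next_flask_center",p): print(np.round(r["xy"],1),round(r["confidence"],2),at_z(p,r["xy"],50,o))
t=grab_frame("top"); save(t,"top2.png"); s=grab_frame("scene"); save(s,"scene2.png")
for n,q in(("top",t),("scene",s)):
    for th,z in(("row_flask_a_center",95),):
        for r in place_of(th,q): print(n,th,np.round(r["xy"],1),round(r["confidence"],2),at_z(q,r["xy"],z))
    for r in place_of("ring_top",q): print(n,"ring",np.round(r["xy"],1),round(r["confidence"],2),at_z(q,r["xy"],56))
a=np.vstack([p["frame"],]);
cv2.imwrite("pics/c4.png",np.hstack([cv2.resize(p["frame"],(400,300)),cv2.resize(t["frame"][150:345,50:310],(400,300))])[:,:,::-1])
E
```

```text
time_s: 10.3
ee_pos: [548.1, 93.2, 185.3]
eef_rot: [-3.139, 0.001, 1.478]
ft_force: [0.6, -0.3, 1.0]
finger_gap: 0.646
gripper_force: 0.0
time_s: 11.3
ee_pos: [548.9, -258.3, 286.1]
eef_rot: [3.141, -0.0, 1.478]
ft_force: [0.1, 0.1, 0.3]
finger_gap: 1.0
gripper_force: 0.0
time_s: 12.1
ee_pos: [549.8, -335.9, 246.0]
eef_rot: [3.141, 0.0, 1.479]
ft_force: [0.3, -0.2, -0.1]
finger_gap: 0.997
gripper_force: 0.0
[ 549.75944331 -335.90314798  246.03191123]
[318.8 275. ] 0.8 [ 545.4 -394.5   50. ]
[211.2 303.8] 0.77 [ 443.5 -413.9   50. ]
[342.2 368. ] 0.59 [ 559.3 -494.    50. ]
top row_flask_a_center [ 95.3 212.7] 0.82 [576.6 344.7  95. ]
top ring [366.3 260.4] 0.56 [ 486.7 -194.    56. ]
scene row_flask_a_center [492.5 263.2] 0.82 [575.8 345.5  95. ]
scene ring [286.7 179.3] 0.73 [ 288.6 -240.6   56. ]
scene ring [276.1 215.8] 0.61 [ 476.9 -204.4   56. ]
```

View pics/c4.png

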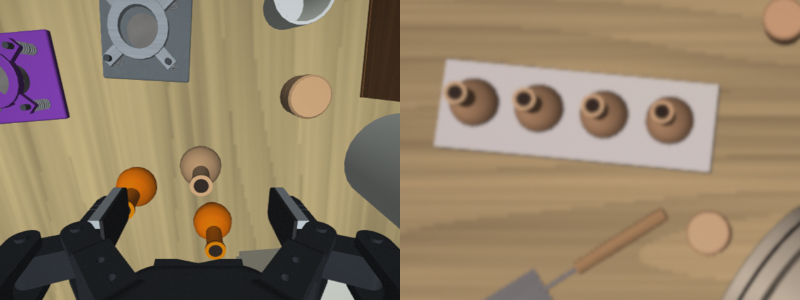

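The row now shows four flasks standing evenly. In the wrist view the brown next flask's lip is at full-scale (322,296), with orange flasks left (~210,304) and below (~342,350), and the empty grey ring's hole is at about (225,42). I refine the lip and ring positions.

```bash
python3 - <<'E'
from h import *
o=get_obs(); p=grab_frame("wrist"); print(o["ee_pos"])
g=cv2.cvtColor(p["frame"],cv2.COLOR_RGB2GRAY)[270:320,290:350]
n,l,s,c=cv2.connectedComponentsWithStats((g<60).astype(np.uint8))
for k in range(1,n):
    if s[k,4]>100: xy=c[k]+[290,270]; print("hole",s[k],xy,at_z(p,xy,99,o))
for r in place_of("ring_top",p): print("ring",np.round(r["xy"],1),at_z(p,r["xy"],56,o))
E
```

```text
[ 549.14822308 -336.71500503  245.29675973]
hole [ 22  17  22  20 360] [322.51666667 296.53611111] [ 547.4 -393.2   99. ]
```

```bash
python3 -m inch '[[60,[-0.002,-0.03,0],0],[60,[-0.002,-0.0565,0],0],[60,[-0.002,-0.0565,-0.03],0],[60,[-0.002,-0.0565,-0.06],0],[60,[-0.002,-0.0565,-0.09],0],[60,[-0.002,-0.0565,-0.12],0],[60,[-0.002,-0.0565,-0.145],0],[60,[-0.002,-0.0565,-0.16],0],[60,[-0.002,-0.0565,-0.165],0],[60,[-0.002,-0.0565,-0.165],0]]'
python3 -m inch '[[60,[0,0,0],0],[60,[0,0,0],0],[30,[0,0,0],0],[0,[0,0,0],0],[0,[0,0,0],0],[0,[0,0,0],0],[0,[0,0,0],0],[0,[0,0,0],0],[0,[0,0,0],0]]' 70
```

```text
time_s: 13.6
ee_pos: [547.2, -393.3, 80.2]
eef_rot: [-3.141, -0.0, 1.478]
ft_force: [-0.6, 0.5, 0.7]
finger_gap: 0.597
gripper_force: 0.0
time_s: 14.5
ee_pos: [547.9, -393.6, 81.4]
eef_rot: [3.14, 0.001, 1.478]
ft_force: [0.6, 0.6, 5.6]
finger_gap: 0.306
gripper_force: 68.1
```

```bash
python3 -m inch '[[0,[0,0,0.02],0],[0,[0,0,0.05],0],[0,[0,0,0.09],0],[0,[0,0,0.13],0],[0,[0,0.03,0.15],0],[0,[0,0.06,0.15],0],[0,[0,0.09,0.15],0],[0,[0,0.12,0.15],0],[0,[0,0.12,0.15],0],[0,[0,0.12,0.15],0]]'
python3 -m inch '[[0,[0,0,0],0],[0,[0,0,0],0],[0,[0,0,0],0],[0,[0,0,0],0]]'
python3 - <<'E'
from h import *
o=get_obs(); print(o["ee_pos"]); p=grab_frame("wrist"); save(p,"w5.png")
for th,z in(("ring_top",56),("grinder",0)):
  for r in place_of(th,p): print(th,np.round(r["xy"],1),round(r["confidence"],2),at_z(p,r["xy"],z,o))
E
```

```text
time_s: 15.5
ee_pos: [547.1, -272.2, 230.0]
eef_rot: [-3.141, -0.0, 1.48]
ft_force: [-0.3, -1.5, -2.4]
finger_gap: 0.301
gripper_force: 69.2
time_s: 15.9
ee_pos: [546.9, -273.9, 230.2]
eef_rot: [-3.141, 0.0, 1.477]
ft_force: [0.2, -0.1, -1.3]
finger_gap: 0.298
gripper_force: 69.2
[ 546.92224268 -273.88774182  230.18443678]
grinder [ 42.4 197.1] 0.75 [ 288.6 -243.3    0. ]
grinder [245.2 124.8] 0.74 [ 488.9 -196.5    0. ]
```

View pics/w5.png

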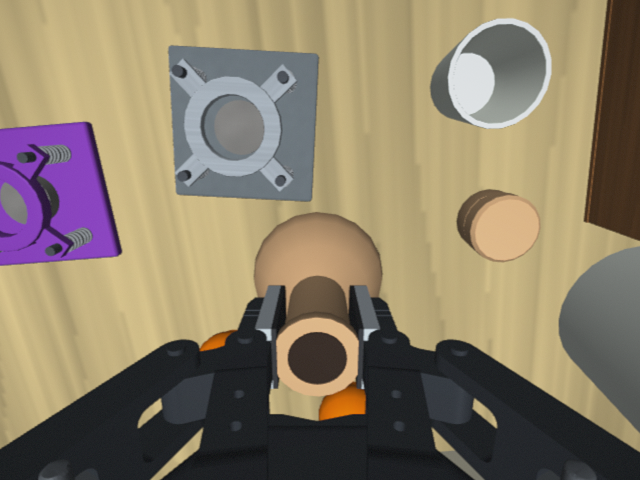

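The brown flask is held upright. The grey ring's top face is centred at about (232.5,126.5), spanning columns 183–282 and rows 76–177. The purple one is at left.

```bash
python3 - <<'E'
from h import *
o=get_obs(); p=grab_frame("wrist"); print(o["ee_pos"])
for xy in((232.5,126.5),(183,126),(282,126),(232,76),(232,177)): print(xy,at_z(p,xy,56,o))
for xy in((317,358),): print("held lip",at_z(p,xy,250.5,o))
E
```

```text
[ 547.10715143 -273.41379697  230.27391704]
(232.5, 126.5) [ 489.5 -197.2   56. ]
(183, 126) [ 452.4 -193.4   56. ]
(282, 126) [ 526.7 -200.4   56. ]
(232, 76) [ 494.6 -162.3   56. ]
(232, 177) [ 483.2 -234.7   56. ]
held lip [ 546.6 -271.5  250.5]
```

```bash
python3 -m inch '[[0,[-0.02,0.025,0],0],[0,[-0.04,0.05,0],0],[0,[-0.058,0.076,0],0],[0,[-0.058,0.076,-0.02],0],[0,[-0.058,0.076,-0.05],0],[0,[-0.058,0.076,-0.075],0],[0,[-0.058,0.076,-0.085],0],[0,[-0.058,0.076,-0.085],0],[0,[-0.058,0.076,-0.085],0],[0,[-0.058,0.076,-0.085],0]]'
python3 -m inch '[[0,[0,0,-0.006],0],[0,[0,0,-0.012],0],[0,[0,0,-0.017],0],[0,[0,0,-0.02],0],[0,[0,0,-0.022],0],[0,[0,0,-0.022],0],[0,[0,0,-0.022],0]]'
```

```text
time_s: 17.1
ee_pos: [490.1, -197.7, 146.5]
eef_rot: [3.139, 0.001, 1.478]
ft_force: [-0.7, 0.3, -1.7]
finger_gap: 0.299
gripper_force: 69.4
time_s: 17.8
ee_pos: [489.2, -197.3, 123.3]
eef_rot: [3.142, 0.0, 1.478]
ft_force: [0.9, -0.1, -1.6]
finger_gap: 0.296
gripper_force: 69.4
```

```bash
python3 -m inch '[[0,[0,0,-0.002],0],[0,[0,0,-0.004],0],[0,[0,0,-0.006],0],[0,[0,0,-0.008],0],[0,[0,0,-0.008],0],[0,[0,0,-0.008],0]]'
python3 -m inch '[[0,[0,0,-0.002],0],[0,[0,0,-0.004],0],[0,[0,0,-0.006],0],[0,[0,0,-0.008],0],[0,[0,0,-0.008],0],[0,[0,0,-0.008],0]]'
```

```text
time_s: 18.4
ee_pos: [489.4, -197.9, 115.8]
eef_rot: [3.14, 0.001, 1.477]
ft_force: [-0.8, -2.5, 6.2]
finger_gap: 0.306
gripper_force: 69.1
time_s: 19.0
ee_pos: [489.5, -198.2, 108.2]
eef_rot: [3.14, 0.001, 1.477]
ft_force: [-2.2, -1.1, 10.0]
finger_gap: 0.301
gripper_force: 68.9
```

```bash
python3 -m inch '[[0,[0,0,-0.001],0],[0,[0,0,-0.002],0],[0,[0,0,-0.003],0],[0,[0,0,-0.003],0],[0,[0,0,-0.003],0],[0,[0,0,-0.003],0]]'
python3 -m inch '[[0,[0,0,-0.001],0],[0,[0,0,-0.002],0],[0,[0,0,-0.002],0],[0,[0,0,-0.002],0],[0,[0,0,-0.002],0]]'
```

```text
time_s: 19.6
ee_pos: [489.6, -198.5, 106.0]
eef_rot: [3.139, 0.001, 1.477]
ft_force: [-4.3, -2.0, 17.0]
finger_gap: 0.302
gripper_force: 68.6
time_s: 20.1
ee_pos: [490.0, -199.0, 105.6]
eef_rot: [3.137, 0.001, 1.476]
ft_force: [-7.5, -1.3, 31.4]
finger_gap: 0.305
gripper_force: 68.0
```

The force jumped to 31 N with almost no further travel, so the ring is on its stop. I take one check picture.

```bash
python3 -m inch '[[0,[0,0,0],0],[0,[0,0,0],0],[0,[0,0,0],0],[0,[0,0,0],0],[0,[0,0,0],0]]'
python3 - <<'E'
from h import *
s=grab_frame("scene"); w=grab_frame("wrist")
cv2.imwrite("pics/f.png",np.hstack([cv2.resize(s["frame"][150:320,150:530],(800,358)),])[:,:,::-1])
a=cv2.imread("pics/f.png"); b=cv2.resize(w["frame"],(320,240))[:,:,::-1]
c=np.zeros((240,800,3),np.uint8); c[:,:320]=b; c[:,340:800]=cv2.resize(s["frame"][180:290,200:340],(460,240),interpolation=cv2.INTER_CUBIC)[:,:,::-1]
cv2.imwrite("pics/f.png",np.vstack([a,c]))
E
```

```text
time_s: 20.6
ee_pos: [490.0, -199.0, 105.6]
eef_rot: [3.137, 0.001, 1.476]
ft_force: [-6.8, -0.8, 30.8]
finger_gap: 0.303
gripper_force: 68.0
```

View pics/f.png

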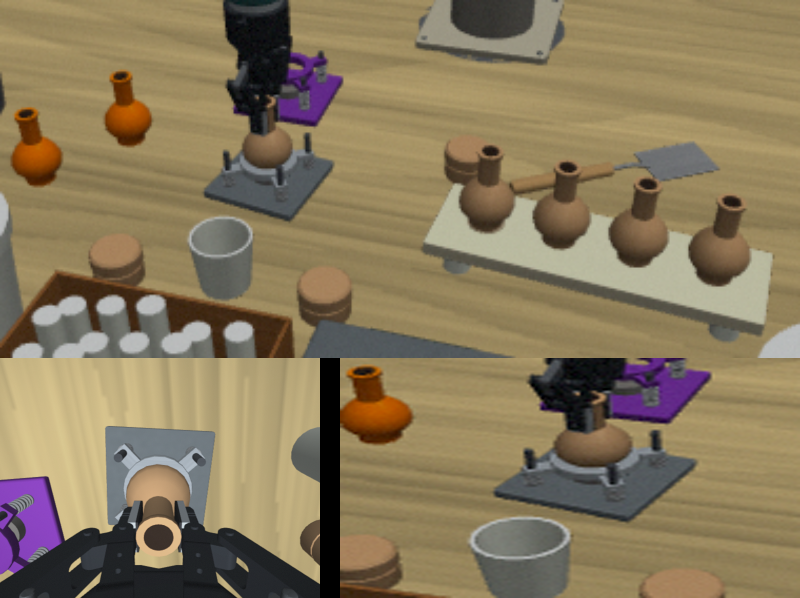

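The picture shows four flasks standing evenly on the shelf, with the placed one at (487,190). The next flask is held upright in the ring at (268,155), and the ring is down with its posts standing proud. The force is steady at 31 N and nothing else has moved, so I hand in.

```bash
python3 -c "from station import *; print(close_job())"
```

```text
the job is handed in; nothing more can be done
None
```

The finished flask stands upright in the empty place on the kiln shelf, and the next flask was handed in seated in the ring, still held pressed down onto its stop with about 31 N, after about 21 s.

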